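Sort the cinema's battery packs by their tags

TASK

On the table of a home cinema lie three handset battery packs. Lay the pack with the round tag flat in the sloped charging cradle (the one with a hinged metal cap), gently push it down the slope until it has driven the sliding contact block fully home, then press the cap shut over it; lay the pack with the bar-shaped tag flat in the plain sloped return cradle. Be gentle with the charger, and leave the untagged pack, the remote, the 3D glasses and the tumbler where they are.

Things in the scene. Friction and masses are not known exactly. Their poses are not given: they have to be found in the camera images.
- round_pack: black plastic battery pack, a block 64 (x) x 40 (y) x 24 (z) mm, 120 g nominal, lying flat on the table; origin at the centre of its underside, x along its length, z up out of its tagged face; end-for-end symmetric. Tag: a raised white disc, 30 mm across and 2 mm high, in the middle of the top face.
- bar_pack: black plastic battery pack, a block 64 (x) x 40 (y) x 24 (z) mm, 120 g nominal, lying flat on the table; origin at the centre of its underside, x along its length, z up out of its tagged face; end-for-end symmetric. Tag: a raised white bar, 50 x 8 mm (long way along x) and 2 mm high, in the middle of the top face.
- blank_pack: black plastic battery pack, a block 64 (x) x 40 (y) x 24 (z) mm, 120 g nominal, lying flat on the table; origin at the centre of its underside, x along its length, z up out of its tagged face; end-for-end symmetric. No tag: to be left alone.
- charger_bed: grey floor of the charging cradle. Tilted 30 deg, it climbs away from the robot: x points up the slope, y across, z square to the floor. Origin on the floor, 45 mm above the table, where the centre of a home pack's underside lies. Well 45 mm wide; side rails 6 mm high, 6 thick. Hinge block, 22 mm high, at x = +52 to +60 mm; contact block at the lower end. Set the pack down first at x = +12 mm.
- contact (a joint): travel of the contact block down the charger's slope, m: 0 = fully out (face at x = -26 mm of charger_bed), 0.006 = fully home (face at -32 mm). Block 36 mm wide, 15 mm high. Stiff (about 4 N); stays where it is pushed.
- cap (a joint): angle of the charger's flat aluminium cap, rad: 0 = shut (parallel to the floor, over the pack's upper end, underside 26 mm above the floor), about 1.9 = open, leaning back up the slope. Hinge along y of charger_bed at x = +56, z = +27 mm. Stiff hinge: stays where left, moves under 1 to 2 N at the edge.
- cap_edge (a point): middle of the cap's free edge, 38 mm from the hinge; the cap is 38 mm wide and 4 mm thick. Its axes turn with the cap and match those of charger_bed when shut.
- return_bed: grey floor of the plain return cradle, which has no cap. Tilted 30 deg, it climbs away from the robot: x points up the slope, y across, z square to the floor. Origin on the floor, 45 mm above the table, at the middle of the well. Well 80 mm long, 45 mm wide; rails 6 mm high at the sides and top, 10 mm at the lower end.
- charger: the whole fixed charging cradle with its contact block and cap; origin on the table under the origin of charger_bed, z up, x away from the robot; foot 125 x 70 mm; about 100 mm tall with the cap open.
- remote: black remote control, 150 (x) x 42 x 18 mm, lying flat; origin under its centre. Bystander.
- glasses: black 3D glasses standing on the table on their rims and ear tips: 145 mm wide (y), 140 mm deep (x), 41 mm high; origin under the middle of the front. Bystander.
- tumbler: white ceramic tumbler, 72 mm across, 90 mm high; origin under its centre. Bystander.
Mind the look-alikes: they are no part of the job. What is shaped like the bar_pack but yellow is not meant.

How it is judged:
On the way, in this order (a step that is already met when the one before it is completed fails the run):
1. the round-tagged pack lies flat in the charging cradle with the contact block pushed home (x of round_pack in the frame of charger_bed between -0.005 and 0.005 m and y of round_pack in the frame of charger_bed between -0.005 and 0.005 m and z of round_pack in the frame of charger_bed between -0.003 and 0.003 m and angle between the z axis of round_pack and the z axis of charger_bed, either way round below 0.08 rad and angle between the x axis of round_pack and the x axis of charger_bed, either way round below 0.15 rad and value of joint contact above 0.0045 m), for 0.2 s.
2. the cap is pressed shut over it (all of step 1 and value of joint cap below 0.1 rad), for 0.2 s.
At the end, for the whole second after the job is handed in: Round pack at rest, home in charger (5 mm, 3 mm high), bar pack in return cradle (12 mm along, 5 across, 3 high); both flat to 0.08 rad, lengthwise to 0.15; contact block in over 4.5 mm; cap below 0.1 rad; bystanders within 15 mm, tumbler standing (all of step 2 and x of bar_pack in the frame of return_bed between -0.012 and 0.012 m and y of bar_pack in the frame of return_bed between -0.005 and 0.005 m and z of bar_pack in the frame of return_bed between -0.003 and 0.003 m and angle between the z axis of bar_pack and the z axis of return_bed, either way round below 0.08 rad and angle between the x axis of bar_pack and the x axis of return_bed, either way round below 0.15 rad and linear speed of each of round_pack, bar_pack below 0.01 m/s and distance of each of blank_pack, remote, glasses, tumbler from where it was at the start of the episode below 0.015 m and angle between tumbler's own z axis and vertical below 0.2 rad); the robot touches nothing.
It fails at once if the pack is forced against the charger with more than 80 N (contact force between round_pack and charger above 80 N).
It fails at once if the gripper bears on the charger or its cap with more than 80 N (contact force between the fingers and charger above 80 N).
It fails at once if a bystander is moved by more than 15 mm (distance of any of blank_pack, remote, glasses, tumbler from where it was at the start of the episode above 0.015 m).
It also fails if it takes over 67 s, if anything falls off the work surface, if the arm or the gripper's body presses on something with over 40 N, if the wrist force passes 120 N, or if a joint passes its speed limit or range.

ROBOT

A 6-joint arm with a two-finger parallel gripper is mounted at the origin on the work surface. World frame = base frame: x ahead of the robot, y to its left, z up, the work surface at z = 0. Lengths are in m, angles in rad, forces in N, time in s.
With the tool pointing down it reaches from about 0.35 to 0.975 m from the base axis. Payload 4.9 kg.
Tool frame: the origin (TCP) lies at the very end of the fingers, on their centre line; the grasp point (between the pads) lies 19 mm behind it; z points along the fingers, y is the line along which they close (so a half turn about z gives the same grasp; the last joint's range is limited). The gripper opens to 85 mm and grips with 20 to 120 N. Pads are 22 mm wide; open, the fingers measure 114 mm over their backs; the gripper's body (76 mm by 85 mm) begins 54 mm behind the grasp point. The pads swing forward as they close: fully open they stand 13 mm farther back than shut.
Start: joints at [1.116, 0.053, 1.613, -0, 1.476, -0.119], TCP at [0.206, 0.59, 0.231] pointing down, gripper open.
Joint ranges: [-3.01, 3.01], [-1.01, 2.22], [0.06, 2.58], [-1.02, 4.17], [0.09, 2.62], [-3.14, 3.14]. Speed limits (rad/s): [2.57, 2.57, 3.14, 3.14, 3.14, 3.14].

INTERFACE

Orientations are given as a unit quaternion [w, x, y, z].
In Python, from plant import manip gives the robot as it stands.
- The arm moves only by the shell command python3 -m pendant 'ROWS'. ROWS is JSON, a list of rows, each a list of 3 entries, a list of its own where there are three numbers: the opening, from 0 (shut) to 1 (fully open), then the shift along the tool's x, y, z in units of 12 cm (1.0 is 12 cm), then the turn about the tool's z in units of pi rad (1.0 is pi rad). In form: [[gripper, [dx, dy, dz], roll], ...]. A call has 1 to 10 rows; each row is the pose to reach, as a shift and turn from the pose commanded when the call began, along the tool's axes at that moment, turning the shorter way round; what a row does not reach only later rows make up. A row lasts 1/10 s, in which the tool goes at most 50 mm and 8.59 degrees, less where a joint would pass 70% of its speed; a pose out of reach is approached as far as the arm can. A call with a number of a shift or a turn outside -1 to 1 is refused whole. A call with a gripper value outside its range is refused whole. The fingers move at their own pace and stop on an object; the grip force is fixed at half the most. Time passes only in rows, so rows that repeat a pose let the fingers close. It gives the time, the measured TCP pose, the force, the opening and the grip force at its end, in the units of the state.
- manip.state(): the state, without advancing time (a new reading comes with each control period).
- manip.grab_frame(name): name is "scene" or "top" or "wrist"; returns a dict with "img" (480x640x3 uint8, red, green, blue), "fx", "fy", "cx", "cy" (pixels), "D" ([k1, k2, p1, p2, k3] as OpenCV has them; the pictures are not rectified), "eye" and "rotation" of the camera in the world; the wrist camera has in their place "tool_from_camera" (4x4, takes a point from camera to tool coordinates, whose origin is the TCP and whose axes are the flange's). Camera axes: x right, y down, z forward; pixel columns grow to the right and rows downward; lengths in m; the calibration is good to about 2 mm. A picture is of the moment at which its call begins: read the wrist's pose just before it. There is no depth.
- manip.job_done(): hands the job in; it is judged then, once.
The state is a dict: "time": time; "joint_pos": joint angles; "joint_vel": joint speeds; "joint_efforts": joint torques, N m; "tool_pos": TCP position; "tool_rot": TCP orientation; "contact_force": force on the tool from outside, world axes, zero at the start; "ft_torque": the same for the moment, N m; "gripper_width": opening from 0.0 (shut) to 1.0 (fully open); "grasp_force": force on a finger pad.
Only numpy, scipy, OpenCV 4.12 (cv2) and the standard library are available. Lean on these libraries where they do the work, as an engineer would, in place of code of your own. Each camera call takes 0.05 s, during which the arm holds its last target. There are 200 camera calls.

## Working session

There is one attempt and no reset: what is moved stays moved. The work goes in short steps, Python scripts to look and compute and a shell command to move; the robot and the scene stay as the last step left them, time stands still between calls to the robot, and variables do not carry over. Pictures are saved under pics/ and viewed, at most 10 in all, crops included, and the job is handed in when it is done.

```bash
mkdir -p pics; ls; python3 - <<'E'
from plant import manip
import cv2,numpy as np
print(manip.state())
for n in ("scene","top"):
    f=manip.grab_frame(n); cv2.imwrite(f"pics/{n}0.png",f["img"][:,:,::-1])
    print(n,{k:np.round(v,4).tolist() for k,v in f.items() if k!="img"})
    np.save(f"pics/{n}0.npy",f,allow_pickle=True)
E
```

```text
pics
{'time': 0.0, 'joint_pos': array([ 1.11597386e+00,  5.33338515e-02,  1.61430298e+00,  5.63201210e-06,
        1.47601826e+00, -1.19013930e-01]), 'joint_vel': array([-0.0002116 , -0.00042136, -0.00184527, -0.00026458, -0.00025346,
        0.00171707]), 'joint_efforts': array([ 6.56818975e-04, -3.93683803e+01, -3.70174456e+01, -2.58724464e-05,
        7.06340492e-03,  5.71570204e-07]), 'tool_pos': array([0.20568479, 0.58951645, 0.23007193]), 'tool_rot': array([-2.94521753e-04,  1.67116633e-01,  9.85936594e-01, -9.88272089e-04]), 'contact_force': array([-0.0617655 ,  0.06878096,  0.10649926]), 'ft_torque': array([ 0.02893463,  0.02465793, -0.0322742 ]), 'grasp_force': 0.0, 'gripper_width': 1.000300639356094}
scene {'fx': 616.7009, 'fy': 616.7009, 'cx': 328.1828, 'cy': 247.3604, 'D': [-0.0803, 0.0, 0.0, 0.0, 0.0], 'eye': [1.4122, 0.94, 1.0994], 'rotation': [-0.1632, 0.336, 0.8426, -0.388]}
top {'fx': 614.5883, 'fy': 614.5883, 'cx': 328.2801, 'cy': 235.9222, 'D': [-0.003, 0.0, 0.0, 0.0, 0.0], 'eye': [0.4632, 0.0856, 1.648], 'rotation': [0.0199, -0.7031, 0.7105, -0.0217]}
```

View pics/top0.png

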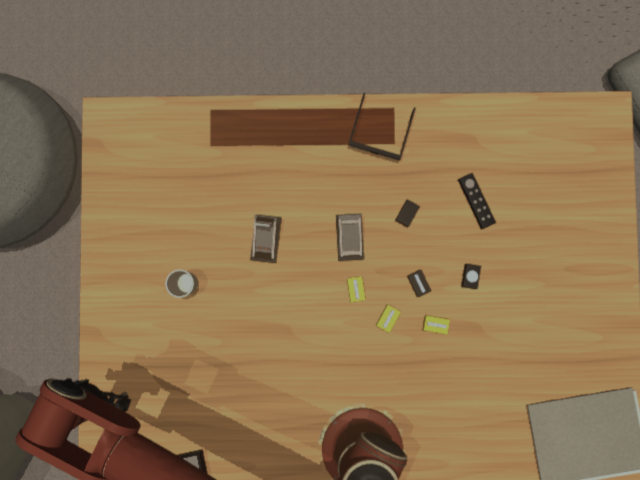

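View pics/scene0.png

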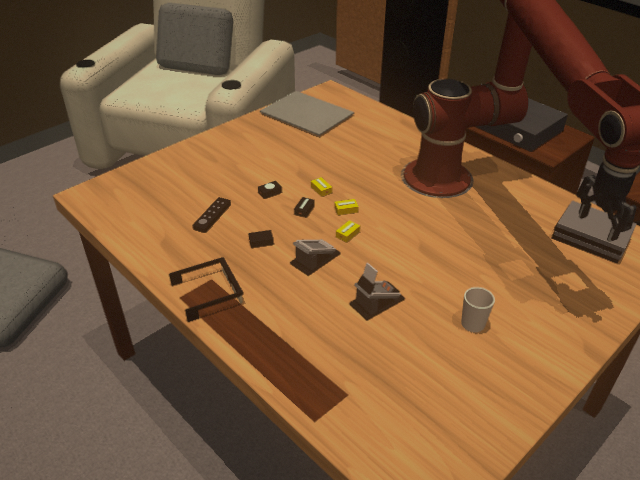

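The top view shows these candidates: round pack at (472,276), bar pack at (419,283), blank pack at (407,213). The yellow look-alikes with bars are at (356,289), (388,319) and (437,325). The capped charger is at (265,238), the plain return cradle at (350,237), and the remote at (477,201). I choose the black pack with the white disc and the black one with the white bar, and will check both in a close crop.

```bash
cat > h.py <<'E'
from plant import manip
import cv2,numpy as np
from scipy.spatial.transform import Rotation as R
def rot(q): return R.from_quat([q[1],q[2],q[3],q[0]])
def grab(n):
    s=manip.state(); f=manip.grab_frame(n)
    if n=="wrist":
        T=f["tool_from_camera"]; Rt=rot(s["tool_rot"]).as_matrix()
        f["R"]=Rt@T[:3,:3]; f["o"]=Rt@T[:3,3]+s["tool_pos"]
    else: f["R"]=rot(f["rotation"]).as_matrix(); f["o"]=np.array(f["eye"])
    return f
def rays(f,px):
    K=np.array([[f["fx"],0,f["cx"]],[0,f["fy"],f["cy"]],[0,0,1.]])
    u=cv2.undistortPoints(np.array(px,float).reshape(-1,1,2),K,np.array(f["D"],float)).reshape(-1,2)
    return np.c_[u,np.ones(len(u))]@f["R"].T
def onplane(f,px,z):
    d=rays(f,px); return f["o"]+d*((z-f["o"][2])/d[:,2])[:,None]
def tri(f1,p1,f2,p2):
    out=[]
    for a,b in zip(rays(f1,p1),rays(f2,p2)):
        t=np.linalg.lstsq(np.c_[a,-b],f2["o"]-f1["o"],rcond=None)[0]
        A=f1["o"]+a*t[0];B=f2["o"]+b*t[1]; out.append(np.r_[(A+B)/2,np.linalg.norm(A-B)])
    return np.array(out)
def save(f,n): np.save(f"pics/{n}.npy",f,allow_pickle=True); cv2.imwrite(f"pics/{n}.png",f["img"][:,:,::-1])
def load(n): return np.load(f"pics/{n}.npy",allow_pickle=True).item()
def blobs(mask,amin):
    cs,_=cv2.findContours(mask.astype(np.uint8),cv2.RETR_EXTERNAL,cv2.CHAIN_APPROX_NONE)
    return [c for c in cs if cv2.contourArea(c)>amin]
E
python3 - <<'E'
from h import *
F={}
for n in("top","scene"):
    f=load(n+"0"); f["R"]=rot(f["rotation"]).as_matrix(); f["o"]=np.array(f["eye"]); save(f,n+"0"); F[n]=f
px=dict(round=(472,276),bar=(419,283),blank=(407,213),charger=(265,238),ret=(350,237),tumbler=(180,284))
for k,p in px.items(): print(k,onplane(F["top"],[p],.026).round(3))
print("tri",tri(F["top"],[(472,276),(419,283)],F["scene"],[(269.5,187),(304,203)]).round(3))
c=F["top"]["img"][195:345,330:500,::-1]
a=cv2.resize(c,None,fx=4,fy=4,interpolation=cv2.INTER_CUBIC); cv2.imwrite("pics/crop1.png",a[:600])
s=manip.state(); print(rot(s["tool_rot"]).as_matrix().round(3))
f=grab("wrist"); print(f["tool_from_camera"].round(3),f["fx"])
E
```

```text
round [[ 0.449 -0.297  0.026]]
bar [[ 0.432 -0.156  0.026]]
blank [[ 0.617 -0.128  0.026]]
charger [[0.555 0.248 0.026]]
ret [[0.555 0.024 0.026]]
tumbler [[0.436 0.472 0.026]]
tri [[ 0.449 -0.299  0.02   0.001]
 [ 0.433 -0.158  0.027  0.003]]
[[-0.944  0.33  -0.001]
 [ 0.33   0.944 -0.002]
 [ 0.    -0.002 -1.   ]]
[[-0.    -0.959 -0.283  0.071]
 [ 1.    -0.    -0.     0.   ]
 [ 0.    -0.283  0.959 -0.143]
 [ 0.     0.     0.     1.   ]] 379.7412414949188
```

View pics/crop1.png

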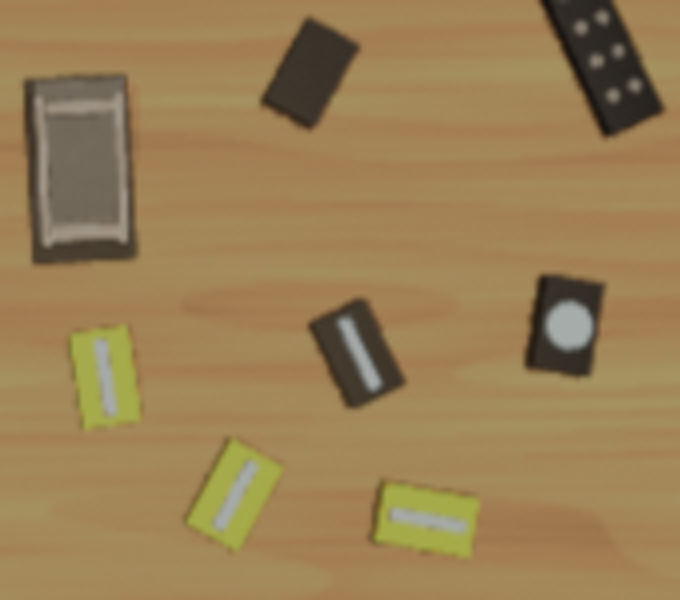

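The crop confirms both choices: the black pack with the white disc at crop (569,325), and the black pack with the white bar at crop (359,353). Next I fly the wrist camera over the cradles and packs.

```bash
P="python3 -m pendant"
python3 -m pendant '[[1,[-0.88,-0.46,0],0],[1,[-0.88,-0.46,0],0],[1,[-0.88,-0.46,0],0]]' | tail -c 300
python3 -m pendant '[[1,[-0.88,-0.46,0],0],[1,[-0.88,-0.46,0],0],[1,[-0.88,-0.46,0],0]]' >/dev/null
python3 -m pendant '[[1,[-0.88,-0.46,0],0],[1,[-0.88,-0.46,0],0],[1,[-0.88,-0.46,0],0]]' >/dev/null
python3 -m pendant '[[1,[-0.88,-0.46,0],-0.107],[1,[-0.88,-0.46,0],-0.107],[1,[-0.88,-0.46,0],-0.107],[1,[-0.88,-0.46,0],-0.107],[1,[-0.88,-0.46,0],-0.107]]'
python3 -c "
from h import *
save(grab('wrist'),'wA')"
python3 -m pendant '[[1,[0,-0.9,0],0],[1,[0,-0.9,0],0],[1,[0,-0.9,0],0],[1,[0,-0.9,0],0]]' >/dev/null
python3 -c "
from h import *
save(grab('wrist'),'wB')"
python3 -m pendant '[[1,[0,-0.9,0],0],[1,[0,-0.9,0],0],[1,[0,-0.9,0],0],[1,[0,-0.9,0],0]]' >/dev/null
python3 -c "
from h import *
save(grab('wrist'),'wC')"
python3 -m pendant '[[1,[0.5,-0.9,0.4],0],[1,[0.5,-0.9,0.4],0],[1,[0.5,-0.9,0.4],0],[1,[0.5,-0.9,0.4],0]]' >/dev/null
python3 -m pendant '[[1,[0.3,-0.9,0.3],0],[1,[0.3,-0.9,0.3],0],[1,[0.3,-0.9,0.3],0],[1,[0.3,-0.9,0.3],0]]'
python3 -c "
from h import *
save(grab('wrist'),'wD')"
python3 -m pendant '[[1,[0,-0.8,0],0],[1,[0,-0.8,0],0],[1,[0,-0.8,0],0],[1,[0,-0.8,0],0]]'
python3 -c "
from h import *
save(grab('wrist'),'wE')
for n in 'ABCDE': print(n,load('w'+n)['o'].round(3))
a=np.vstack([np.hstack([load('wA')['img'],load('wC')['img']]),np.hstack([load('wD')['img'],load('wE')['img']])])
cv2.imwrite('pics/mosaic.png',cv2.resize(a[:,:,::-1],(800,600)))"
```

```text
time: 0.45
tool_pos: [0.2893, 0.5007, 0.2308]
tool_rot: [0.0, 0.168, 0.986, -0.001]
contact_force: [-0.4, 1.1, 0.3]
gripper_width: 1.0
grasp_force: 0.0
time: 1.55
tool_pos: [0.5318, 0.2422, 0.2308]
tool_rot: [-0.001, 0.001, 1.0, 0.0]
contact_force: [0.2, -0.1, -0.4]
gripper_width: 1.003
grasp_force: 0.0
time: 3.3
tool_pos: [0.4362, -0.1893, 0.1466]
tool_rot: [-0.0, 0.0, 1.0, 0.001]
contact_force: [0.4, -0.4, -0.6]
gripper_width: 0.993
grasp_force: 0.0
time: 3.75
tool_pos: [0.4377, -0.2847, 0.148]
tool_rot: [0.001, -0.001, 1.0, 0.0]
contact_force: [0.2, -0.3, 0.1]
gripper_width: 0.999
grasp_force: 0.0
A [0.461 0.242 0.374]
B [0.46  0.135 0.374]
C [0.461 0.027 0.374]
D [ 0.365 -0.189  0.29 ]
E [ 0.366 -0.285  0.291]
```

View pics/mosaic.png

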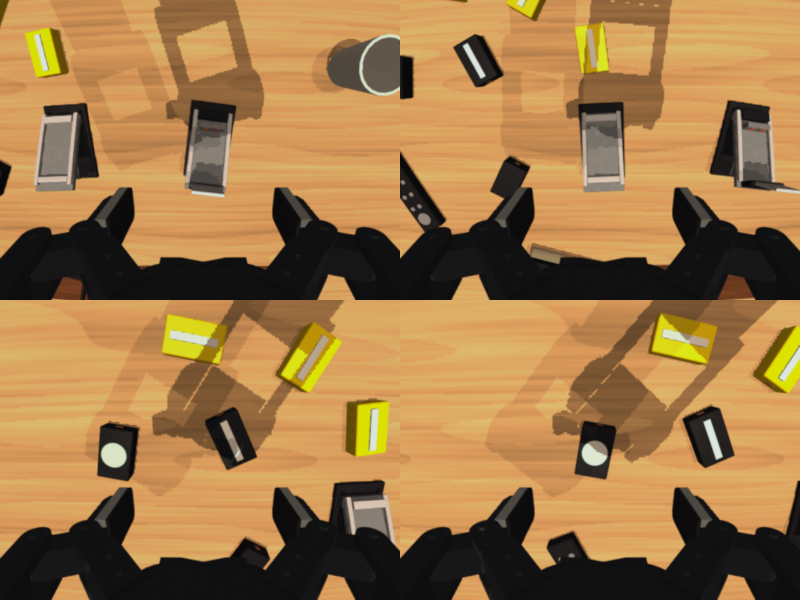

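The mosaic shows wrist views A and C on top, D and E below. The charger is in A at full-frame pixels (335,235) with its cap upright at (332,308), and the return cradle is in C at (325,235). The disc tag is at (182,248) in D and (312,245) in E, and the bar tag at (370,213) in D and (499,222) in E.

```bash
python3 - <<'E'
from h import *
W={n:load('w'+n) for n in 'ABCDE'}
def white(f,p):
    hsv=cv2.cvtColor(f["img"],cv2.COLOR_RGB2HSV)
    x,y=p; m=(hsv[...,1]<90)&(hsv[...,2]>110); 
    c=[c for c in blobs(m,100) if cv2.pointPolygonTest(c,(float(x),float(y)),True)>-15]
    return c[0]
for nm,pD,pE in(("round",(182,248),(312,245)),("bar",(370,213),(499,222))):
    cD,cE=white(W['D'],pD),white(W['E'],pE); ce=[]
    for c in(cD,cE):
        r=cv2.minAreaRect(c); ce.append(r[0]); print(nm,np.round(r[0],1),np.round(r[1],1),round(r[2],1))
    t=tri(W['D'],[ce[0]],W['E'],[ce[1]])[0]; print(nm,"tag centre",t.round(4))
    for k,c in(('D',cD),('E',cE)):
        q=onplane(W[k],cv2.boxPoints(cv2.minAreaRect(c)),t[2])[:,:2]; 
        e=[q[1]-q[0],q[2]-q[1]]; e=max(e,key=np.linalg.norm); print("  yaw",k,np.degrees(np.arctan2(e[1],e[0])).round(1),[np.linalg.norm(q[1]-q[0]).round(4),np.linalg.norm(q[2]-q[1]).round(4)],q.mean(0).round(4))
for k,p in(('D',(188,280)),('E',(312,290))):
    v=cv2.cvtColor(W[k]["img"],cv2.COLOR_RGB2HSV); m=v[...,2]<52
    pt=(182,248) if k=='D' else (312,245)
    c=[c for c in blobs(m,800) if cv2.pointPolygonTest(c,tuple(map(float,pt)),True)>-3]
    for c in c:
        if cv2.contourArea(c)>9000: print('big',k);continue
        q=onplane(W[k],cv2.boxPoints(cv2.minAreaRect(c)),.024)[:,:2]; e=max([q[1]-q[0],q[2]-q[1]],key=np.linalg.norm)
        print("round body",k,np.degrees(np.arctan2(e[1],e[0])).round(1),np.linalg.norm(q[1]-q[0]).round(4),np.linalg.norm(q[2]-q[1]).round(4))
tiles=[]
for k,x0,y0 in(('A',285,150),('B',405,150),('B',160,150),('C',275,150)):
    tiles.append(cv2.resize(W[k]["img"][y0:y0+170,x0:x0+110,::-1],None,fx=3.6,fy=3.5,interpolation=cv2.INTER_CUBIC))
cv2.imwrite('pics/ch.png',np.hstack(tiles[:2])); cv2.imwrite('pics/re.png',np.hstack(tiles[2:]))
E
```

```text
round [181.8 247.8] [41.7 38.2] 45.0
round [310.5 245.5] [39. 41.] 90.0
round tag centre [ 0.4515 -0.2953  0.0244  0.0005]
  yaw D 132.1 [np.float64(0.0307), np.float64(0.0299)] [ 0.4515 -0.2954]
  yaw E 0.3 [np.float64(0.0298), np.float64(0.0302)] [ 0.452  -0.2953]
bar [370.7 225. ] [67.6 12. ] 65.7
bar [500.5 222.5] [65.1 12.6] 71.6
bar tag centre [ 4.337e-01 -1.563e-01  2.550e-02  1.000e-04]
  yaw D 25.5 [np.float64(0.0084), np.float64(0.0505)] [ 0.4343 -0.1561]
  yaw E 25.2 [np.float64(0.009), np.float64(0.0514)] [ 0.4342 -0.156 ]
round body D 166.7 0.0692 0.0428
round body E 169.1 0.065 0.0382
```

View pics/ch.png

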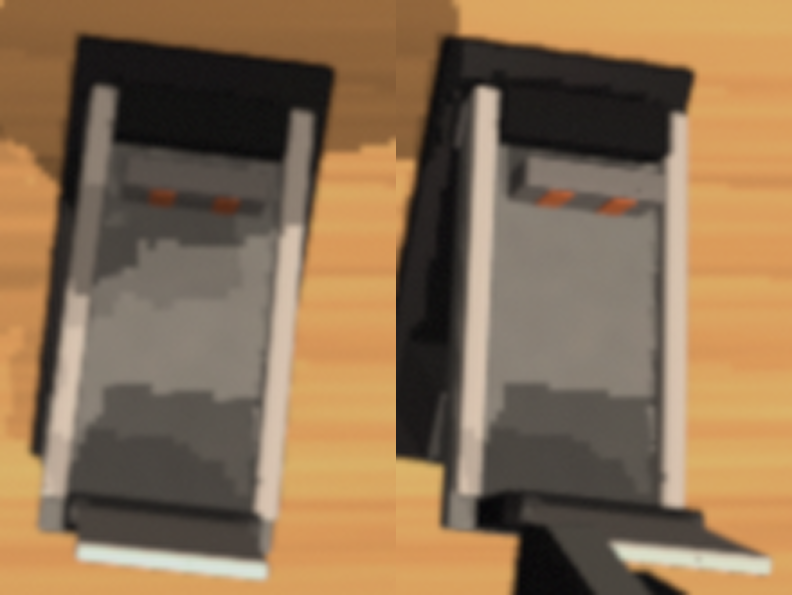

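View pics/re.png

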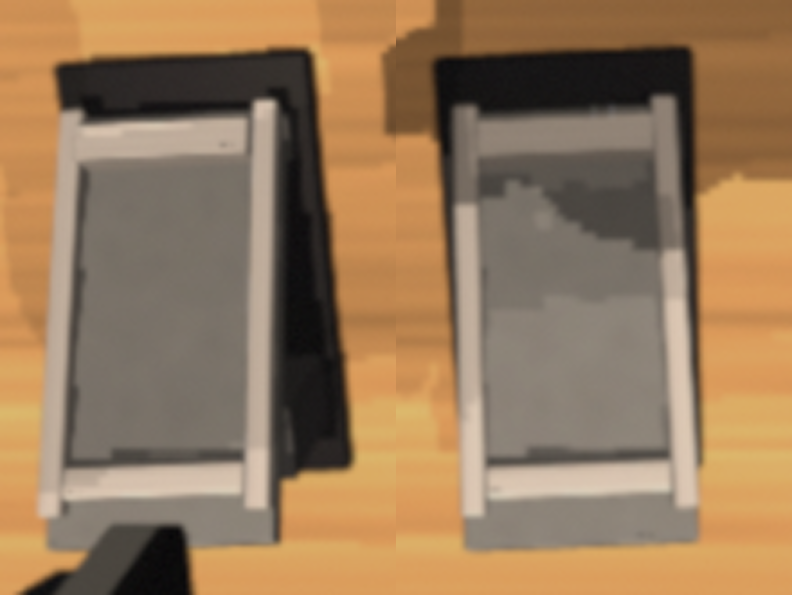

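The crops show the charger rails, the contact block (tile A about (195,185)), the hinge block and the open cap, plus the return cradle's rails and end rails. I'll triangulate the rail corners picked from these tiles.

```bash
cat > beds.py <<'E'
from h import *
W={n:load('w'+n) for n in 'ABC'}
def px(p,off,x0): p=np.array(p,float); return np.c_[(p[:,0]-off+.5)/3.6-.5+x0,(p[:,1]+.5)/3.5-.5+150]
# order: left near out,in, far out,in ; right near in,out, far in,out, then extras
cA=[(93,86),(117,90),(44,495),(66,498),(291,108),(314,112),(255,517),(274,520), (78,547),(268,568),(125,187),(262,200)]
cB=[(476,86),(500,90),(457,492),(483,495),(670,112),(687,114),(663,505),(684,507), (610,545),(770,560),(525,187),(665,197)]
rB=[(62,110),(84,113),(38,517),(62,515),(254,100),(277,100),(245,507),(268,507), (155,465)]
rC=[(453,106),(476,106),(463,516),(485,516),(652,96),(674,95),(676,507),(698,507), (578,463)]
def bed(name,f1,p1,f2,p2):
    T=tri(f1,p1,f2,p2); Q=T[:8,:3]; L,Rr=Q[[0,1,2,3]],Q[[4,5,6,7]]
    n=np.linalg.svd(Q-Q.mean(0))[2][2]; n*=np.sign(n[2])
    d=((L[2]-L[0])+(L[3]-L[1])+(Rr[2]-Rr[0])+(Rr[3]-Rr[1])); yaw=np.arctan2(d[1],d[0])
    print(name,"resid",T[:,3].round(4),"tilt fit",np.degrees(np.arccos(n[2])).round(1),"yaw",np.degrees(yaw).round(2))
    X=R.from_euler('ZY',[yaw,-np.pi/6]).as_matrix()
    c=(L.mean(0)+Rr.mean(0))/2
    # rail-top plane (z_bed=6mm) through c; slide along slope to floor height 45 mm
    o=c-X[:,2]*.006; o=o-X[:,0]*(o[2]-.045)/X[2,0]
    print(" origin",o.round(4)); print(((T[:,:3]-o)@X*1000).round(1).tolist())
    return o,X
if __name__=="__main__":
    bed("charger",W['A'],px(cA,0,285),W['B'],px(cB,396,405))
    bed("return",W['B'],px(rB,0,160),W['C'],px(rC,396,275))
E
python3 beds.py
```

```text
charger resid [0.0002 0.0002 0.0003 0.0002 0.0006 0.     0.0021 0.0023 0.0002 0.0006
 0.0001 0.0009] tilt fit 30.0 yaw -7.29
 origin [0.5563 0.2509 0.045 ]
[[-54.1, -28.6, 5.7], [-53.6, -22.4, 6.1], [53.2, -27.6, 3.2], [53.6, -22.3, 6.6], [-53.3, 22.2, 8.2], [-55.0, 28.8, 4.2], [52.1, 22.8, 5.9], [52.4, 27.1, 8.1], [68.9, -18.5, 71.5], [67.9, 18.9, 62.2], [-24.8, -17.4, 13.2], [-24.0, 15.7, 19.6]]
return resid [0.0002 0.0006 0.0002 0.0003 0.0001 0.0004 0.0004 0.0005 0.0001] tilt fit 30.4 yaw 2.61
 origin [0.561  0.0259 0.045 ]
[[-57.9, -28.7, 5.1], [-57.1, -22.7, 5.2], [50.8, -28.0, 7.2], [50.5, -22.9, 5.1], [-57.4, 22.8, 6.6], [-57.7, 28.5, 5.5], [50.4, 22.8, 7.2], [50.5, 28.1, 6.1], [38.6, -0.1, 5.3]]
```

Both cradles are found, with 30° tilt and a few tenths of a mm residual on most points. Now I pick up the round pack. My plan is to lay it in the return cradle first to get the 30° tilt, then re-grip it and put it into the charger.

```bash
python3 -m pendant '[[1,[-0.115,-0.088,0.75],0.067],[1,[-0.115,-0.088,0.75],0.067],[1,[-0.115,-0.088,0.75],0.067],[1,[-0.115,-0.088,0.75],0.067]]'
python3 -m pendant '[[1,[0,0,0.2],0],[1,[0,0,0.37],0],[1,[0,0,0.38],0],[0,[0,0,0.38],0],[0,[0,0,0.38],0],[0,[0,0,0.38],0],[0,[0,0,0.38],0],[0,[0,0,0.38],0]]'
```

```text
time: 4.2
tool_pos: [0.4502, -0.2943, 0.0572]
tool_rot: [-0.001, 0.103, 0.995, 0.001]
contact_force: [0.4, -1.0, 0.2]
gripper_width: 0.998
grasp_force: 0.0
time: 5.0
tool_pos: [0.4514, -0.2973, 0.014]
tool_rot: [0.002, 0.105, 0.994, -0.001]
contact_force: [-1.0, 0.5, 7.5]
gripper_width: 0.449
grasp_force: 61.2
```

```bash
python3 -m pendant '[[0,[0,0,-0.4],0],[0,[0,0,-0.8],0],[0,[0,0.3,-1],0],[0,[-0.09,0.7,-1],0],[0,[-0.09,0.94,-1],0],[0,[-0.09,0.94,-1],0]]' >/dev/null
python3 -m pendant '[[0,[-0.09,0.94,0],0],[0,[-0.09,0.94,0],0],[0,[-0.09,0.94,0],0]]' >/dev/null
python3 -m pendant '[[0,[-0.09,0.94,0],-0.081],[0,[-0.09,0.94,0],-0.081],[0,[-0.09,0.94,0],-0.081],[0,[-0.09,0.94,0],-0.081],[0,[-0.09,0.94,0],-0.081]]'
python3 - <<'E'
from h import *
f=grab('scene'); c=f['img'][150:340,230:450,::-1]; save(f,'s1'); cv2.imwrite('pics/s1c.png',cv2.resize(c,None,fx=3,fy=3))
print(manip.state()['tool_pos'])
E
```

```text
time: 6.4
tool_pos: [0.552, 0.0268, 0.1314]
tool_rot: [-0.0, -0.022, 1.0, -0.0]
contact_force: [0.0, -0.2, 0.2]
gripper_width: 0.451
grasp_force: 61.1
[0.55193373 0.02646041 0.13141885]
```

```bash
python3 -m pendant '[[0,[0,0,0.3],0],[0,[0,0,0.42],0],[0,[0,0,0.46],0],[0,[0,0,0.46],0]]'
python3 -m pendant '[[0,[0,0,0.03],0],[0,[0,0,0.06],0],[0,[0,0,0.06],0]]'
python3 -m pendant '[[0,[0,0,0.02],0],[0,[0,0,0.04],0],[0,[0,0,0.04],0]]'
```

```text
time: 6.85
tool_pos: [0.5515, 0.0273, 0.0756]
tool_rot: [-0.001, -0.022, 1.0, 0.0]
contact_force: [0.2, -1.0, -1.2]
gripper_width: 0.448
grasp_force: 61.1
time: 7.15
tool_pos: [0.5535, 0.0276, 0.0729]
tool_rot: [0.001, -0.022, 1.0, -0.001]
contact_force: [-8.8, -1.4, 12.0]
gripper_width: 0.449
grasp_force: 62.5
time: 7.45
tool_pos: [0.5532, 0.0275, 0.0705]
tool_rot: [-0.0, -0.022, 1.0, -0.001]
contact_force: [-17.2, -1.4, 26.3]
gripper_width: 0.448
grasp_force: 66.1
```

```bash
python3 -m pendant '[[0,[0,0,0.02],0],[0,[0,0,0.04],0],[0,[0,0,0.04],0]]'
python3 -m pendant '[[0,[0,0,0.02],0],[0,[0,0,0.04],0],[0,[0,0,0.04],0]]'
```

```text
time: 7.75
tool_pos: [0.5533, 0.0275, 0.066]
tool_rot: [-0.0, -0.022, 1.0, -0.001]
contact_force: [-17.6, -0.8, 28.3]
gripper_width: 0.445
grasp_force: 71.8
time: 8.05
tool_pos: [0.5532, 0.0275, 0.0613]
tool_rot: [-0.0, -0.023, 1.0, -0.001]
contact_force: [-20.3, -0.7, 29.5]
gripper_width: 0.451
grasp_force: 77.7
```

```bash
python3 -m pendant '[[0,[0,0,0.02],0],[0,[0,0,0.04],0],[0,[0,0,0.04],0]]'
python3 -m pendant '[[0,[0,0,0.01],0],[0,[0,0,0.02],0],[0,[0,0,0.02],0]]'
python3 - <<'E'
from h import *
f=grab('scene'); c=f['img'][200:320,240:420,::-1]; save(f,'s2'); cv2.imwrite('pics/s2c.png',cv2.resize(c,None,fx=4,fy=4,interpolation=cv2.INTER_CUBIC))
E
```

```text
time: 8.35
tool_pos: [0.5531, 0.0275, 0.0565]
tool_rot: [-0.001, -0.023, 1.0, -0.001]
contact_force: [-20.4, -0.8, 30.6]
gripper_width: 0.448
grasp_force: 83.9
time: 8.65
tool_pos: [0.5529, 0.0276, 0.0542]
tool_rot: [-0.001, -0.023, 1.0, -0.001]
contact_force: [-21.8, -1.6, 31.7]
gripper_width: 0.448
grasp_force: 86.9
```

View pics/s2c.png

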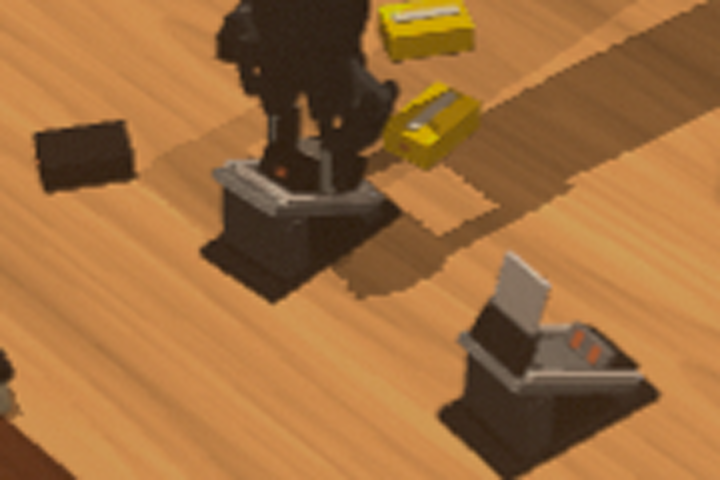

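The crop shows the round pack down between the return rails at about (290,180), held by the fingers. The charger and its open cap are untouched. I'll press a bit more, then release, lift and look.

```bash
python3 -m pendant '[[0,[0,0,0.01],0],[0,[0,0,0.02],0],[0,[0,0,0.02],0]]'
python3 -m pendant '[[0.7,[0,0,0],0],[0.7,[0,0,-0.05],0],[0.8,[0,0,-0.1],0],[0.9,[0,0,-0.4],0],[1,[0.1,0,-0.8],0],[1,[0.1,0,-1],0],[1,[0.1,0,-1],0]]'
python3 -c "
from h import *
save(grab('wrist'),'w1')"
python3 -m pendant '[[1,[0,-0.4,0],0],[1,[0,-0.7,0],0],[1,[0,-0.7,0],0]]'
python3 -c "
from h import *
save(grab('wrist'),'w2')
a=np.hstack([load('w1')['img'][100:400,200:460],load('w2')['img'][100:400,260:520]])
cv2.imwrite('pics/w12.png',cv2.resize(a[:,:,::-1],None,fx=1.5,fy=1.5))"
```

```text
time: 9.0
tool_pos: [0.5527, 0.0276, 0.0521]
tool_rot: [-0.001, -0.023, 1.0, -0.001]
contact_force: [-24.5, -1.7, 34.8]
gripper_width: 0.45
grasp_force: 90.5
time: 9.7
tool_pos: [0.5436, 0.0272, 0.1716]
tool_rot: [0.005, -0.022, 1.0, -0.001]
contact_force: [-0.1, 0.5, 0.1]
gripper_width: 0.999
grasp_force: 0.0
time: 10.05
tool_pos: [0.5432, -0.0594, 0.1634]
tool_rot: [-0.001, -0.02, 1.0, -0.0]
contact_force: [0.4, -0.8, -0.8]
gripper_width: 1.004
grasp_force: 0.0
```

View pics/w12.png

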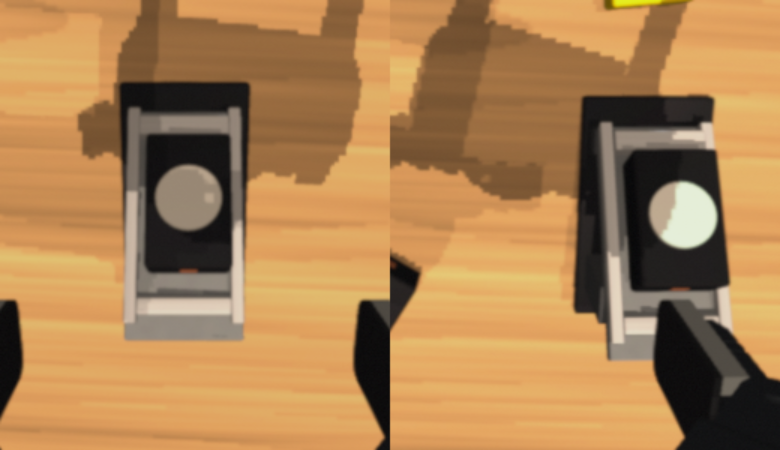

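The pack lies flat in the return cradle: tag at (188,197) in the left view and (683,215) in the right, with the upper edge from (146,271) to (231,271). I'll triangulate it in the return frame.

```bash
python3 - <<'E'
from h import *
a,b=load('w1'),load('w2')
p1=np.array([(188,197),(146,271),(231,271)])/1.5-.17+[200,100]
p2=(np.array([(683,214),(632,290),(729,287)])-[390,0])/1.5-.17+[260,100]
T=tri(a,p1,b,p2); print(T.round(4))
o=np.array([.560,.0259,.045]); X=R.from_euler('ZY',[np.radians(2.6),-np.pi/6]).as_matrix()
print(((T[:,:3]-o)@X*1000).round(1)); print(manip.state()['tool_pos'])
E
```

```text
[[5.425e-01 2.710e-02 6.700e-02 2.000e-04]
 [5.804e-01 8.800e-03 6.540e-02 5.000e-04]
 [5.717e-01 4.760e-02 7.980e-02 7.000e-04]]
[[ -4.1   2.   27.7]
 [ 27.2 -18.    7.9]
 [ 28.4  21.1  23.8]]
[ 0.54311654 -0.0577251   0.16330369]
```

The pack sits at about (-4, 2) mm in the return frame, flat. I'll re-grip it there.

```bash
python3 -m pendant '[[1,[-0.123,0.705,0],0],[1,[-0.123,0.705,0],0],[1,[-0.123,0.705,0.3],0],[1,[-0.123,0.705,0.6],0],[1,[-0.123,0.705,0.6],0],[1,[-0.123,0.705,0.6],0]]'
```

```text
time: 10.7
tool_pos: [0.5539, 0.0295, 0.0921]
tool_rot: [-0.002, -0.023, 1.0, 0.0]
contact_force: [0.8, -0.1, 0.1]
gripper_width: 1.001
grasp_force: 0.0
```

```bash
python3 -m pendant '[[1,[0,-0.015,0.2],0],[1,[0,-0.015,0.28],0],[1,[0,-0.015,0.28],0],[0,[0,-0.015,0.28],0],[0,[0,-0.015,0.28],0],[0,[0,-0.015,0.28],0],[0,[0,-0.015,0.28],0],[0,[0,-0.015,0.28],0]]'
```

```text
time: 11.5
tool_pos: [0.5561, 0.0269, 0.0614]
tool_rot: [0.001, -0.022, 1.0, -0.0]
contact_force: [-1.4, -0.4, 7.3]
gripper_width: 0.449
grasp_force: 60.8
```

```bash
python3 -m pendant '[[0,[0.1,0,-0.2],0],[0,[0.2,0,-0.45],0],[0,[0.25,0,-0.6],0],[0,[0.25,0,-0.6],0]]'
python3 -m pendant '[[0,[-0.08,0.4,0],0],[0,[-0.08,0.8,0],0],[0,[-0.08,0.95,0],0],[0,[-0.08,0.95,0],0]]' > /dev/null
python3 -m pendant '[[0,[-0.08,0.4,0],0.054],[0,[-0.08,0.8,0],0.054],[0,[-0.08,0.94,0],0.054],[0,[-0.08,0.94,0],0.054],[0,[-0.08,0.94,0],0.054]]'
python3 - <<'E'
from h import *
f=grab('scene'); save(f,'s3'); s=manip.state(); print(s['tool_pos'],rot(s['tool_rot']).as_matrix()[:2,0])
f=grab('wrist'); save(f,'w3')
f=grab('top'); save(f,'t3')
E
```

```text
time: 11.9
tool_pos: [0.5267, 0.0255, 0.1349]
tool_rot: [0.003, -0.022, 1.0, -0.0]
contact_force: [0.4, 0.4, -1.6]
gripper_width: 0.445
grasp_force: 60.6
time: 12.8
tool_pos: [0.534, 0.2519, 0.1307]
tool_rot: [-0.001, 0.063, 0.998, -0.001]
contact_force: [-0.3, -0.5, -0.5]
gripper_width: 0.448
grasp_force: 60.9
[0.53415065 0.25157713 0.1308769 ] [-0.9920562   0.12579199]
```

```bash
python3 - <<'E'
from h import *
f=load('w3'); hsv=cv2.cvtColor(f["img"],cv2.COLOR_RGB2HSV)
m=(hsv[...,1]<90)&(hsv[...,2]>105)
tcp=np.array([.5342,.2516,.1309]); fw=np.array([.992,-.126,0]); P=tcp-.0125*fw+[0,0,.0041]
c=(P-f['o'])@f['R']; print("expect",f['fx']*c[0]/c[2]+f['cx'],f['fy']*c[1]/c[2]+f['cy'],c[2])
for b in blobs(m,300): print(cv2.minAreaRect(b), cv2.contourArea(b))
E
python3 -m pendant '[[0,[-0.05,0.018,0.1],0],[0,[-0.1,0.018,0.2],0],[0,[-0.16,0.018,0.3],0],[0,[-0.21,0.018,0.4],0],[0,[-0.21,0.018,0.4],0]]'
```

```text
expect 324.6729250862327 280.2450514703075 0.1497349682563854
((329.4718933105469, 406.8757019042969), (11.771320343017578, 83.1240234375), 88.56790161132812) 734.0
((325.0, 279.0), (76.0, 76.0), 90.0) 4529.5
((23.999996185302734, 317.0), (47.99999237060547, 171.99996948242188), 0.0) 6841.0
time: 13.45
tool_pos: [0.5586, 0.2511, 0.0804]
tool_rot: [-0.002, 0.063, 0.998, -0.001]
contact_force: [-0.8, -0.4, -1.2]
gripper_width: 0.448
grasp_force: 60.9
```

```bash
python3 -m pendant '[[0,[-0.02,0,0.03],0],[0,[-0.035,0,0.06],0],[0,[-0.035,0,0.06],0]]'
python3 -m pendant '[[0,[-0.01,0,0.01],0],[0,[-0.017,0,0.025],0],[0,[-0.017,0,0.025],0]]'
```

```text
time: 13.75
tool_pos: [0.5637, 0.2515, 0.0764]
tool_rot: [-0.0, 0.063, 0.998, -0.0]
contact_force: [-0.7, -0.5, -1.2]
gripper_width: 0.448
grasp_force: 60.9
time: 14.05
tool_pos: [0.5657, 0.2513, 0.0735]
tool_rot: [0.0, 0.063, 0.998, 0.0]
contact_force: [-0.6, -0.4, -1.2]
gripper_width: 0.447
grasp_force: 60.9
```

```bash
python3 -m pendant '[[0,[-0.004,-0.01,0.01],0],[0,[-0.006,-0.01,0.015],0],[0,[-0.006,-0.01,0.015],0]]'
python3 -m pendant '[[0,[-0.004,0,0.007],0],[0,[-0.007,0,0.012],0],[0,[-0.007,0,0.012],0]]'
```

```text
time: 14.35
tool_pos: [0.5662, 0.2499, 0.0716]
tool_rot: [-0.0, 0.063, 0.998, -0.0]
contact_force: [0.4, -0.6, -1.0]
gripper_width: 0.446
grasp_force: 60.9
time: 14.65
tool_pos: [0.5671, 0.2499, 0.0703]
tool_rot: [-0.0, 0.063, 0.998, 0.0]
contact_force: [-0.2, 0.0, -0.5]
gripper_width: 0.447
grasp_force: 60.9
```

```bash
python3 -m pendant '[[0,[-0.003,0,0.006],0],[0,[-0.006,0,0.01],0],[0,[-0.006,0,0.01],0]]'
python3 -m pendant '[[0,[-0.003,0,0.006],0],[0,[-0.006,0,0.01],0],[0,[-0.006,0,0.01],0]]'
```

```text
time: 14.95
tool_pos: [0.5683, 0.2501, 0.0699]
tool_rot: [0.001, 0.063, 0.998, 0.0]
contact_force: [-2.3, -0.6, 4.2]
gripper_width: 0.445
grasp_force: 61.0
time: 15.25
tool_pos: [0.5686, 0.2501, 0.0694]
tool_rot: [-0.0, 0.063, 0.998, 0.0]
contact_force: [-5.1, 0.3, 10.0]
gripper_width: 0.446
grasp_force: 62.1
```

```bash
python3 -m pendant '[[0,[0.014,0,0.008],0],[0,[0.028,0,0.016],0],[0,[0.028,0,0.016],0]]'
python3 -m pendant '[[0,[0.014,0,0.008],0],[0,[0.021,0,0.012],0],[0,[0.021,0,0.012],0]]'
python3 -m pendant '[[0,[0.007,0,0.004],0],[0,[0.014,0,0.008],0],[0,[0.014,0,0.008],0]]'
```

```text
time: 15.55
tool_pos: [0.5674, 0.2505, 0.0686]
tool_rot: [0.003, 0.063, 0.998, 0.001]
contact_force: [-0.5, 0.1, 9.4]
gripper_width: 0.447
grasp_force: 62.1
time: 15.85
tool_pos: [0.5651, 0.251, 0.0673]
tool_rot: [0.003, 0.063, 0.998, 0.001]
contact_force: [-0.9, -0.4, 9.7]
gripper_width: 0.449
grasp_force: 62.1
time: 16.15
tool_pos: [0.5634, 0.2512, 0.0663]
tool_rot: [0.003, 0.063, 0.998, 0.001]
contact_force: [0.2, -0.5, 9.8]
gripper_width: 0.447
grasp_force: 62.1
```

```bash
python3 -m pendant '[[0,[0.007,0,0.004],0],[0,[0.014,0,0.008],0],[0,[0.014,0,0.008],0]]'
python3 -m pendant '[[0,[0.007,0,0.004],0],[0,[0.014,0,0.008],0],[0,[0.014,0,0.008],0]]'
python3 -m pendant '[[0,[0.007,0,0.004],0],[0,[0.014,0,0.008],0],[0,[0.014,0,0.008],0]]'
```

```text
time: 16.45
tool_pos: [0.5628, 0.2513, 0.066]
tool_rot: [0.004, 0.063, 0.998, 0.001]
contact_force: [1.5, -0.6, 9.4]
gripper_width: 0.447
grasp_force: 62.0
time: 16.75
tool_pos: [0.5616, 0.2515, 0.0653]
tool_rot: [0.005, 0.063, 0.998, 0.001]
contact_force: [2.9, -0.4, 9.9]
gripper_width: 0.447
grasp_force: 62.1
time: 17.05
tool_pos: [0.5599, 0.2517, 0.0643]
tool_rot: [0.005, 0.063, 0.998, 0.001]
contact_force: [2.3, -0.8, 10.1]
gripper_width: 0.446
grasp_force: 62.0
```

```bash
python3 -m pendant '[[0,[0.007,0,0.004],0],[0,[0.014,0,0.008],0],[0,[0.014,0,0.008],0]]'
python3 -m pendant '[[0,[0.007,0,0.004],0],[0,[0.014,0,0.008],0],[0,[0.014,0,0.008],0]]'
python3 -m pendant '[[0,[0.007,0,0.004],0],[0,[0.010,0,0.006],0],[0,[0.010,0,0.006],0]]'
```

```text
time: 17.35
tool_pos: [0.5583, 0.2519, 0.0633]
tool_rot: [0.005, 0.063, 0.998, 0.001]
contact_force: [3.0, -0.5, 9.4]
gripper_width: 0.448
grasp_force: 62.0
time: 17.65
tool_pos: [0.558, 0.252, 0.0632]
tool_rot: [0.006, 0.062, 0.998, 0.001]
contact_force: [6.0, -1.5, 9.3]
gripper_width: 0.449
grasp_force: 62.0
time: 17.95
tool_pos: [0.558, 0.252, 0.0633]
tool_rot: [0.008, 0.062, 0.998, 0.001]
contact_force: [7.7, -1.6, 10.6]
gripper_width: 0.45
grasp_force: 62.1
```

```bash
python3 -m pendant '[[0,[0.010,0,0.006],0],[0,[0.015,0,0.008],0],[0,[0.015,0,0.008],0]]'
python3 -m pendant '[[0.6,[0,0,0],0],[0.65,[0,0,0],0],[0.7,[0.0,0,-0.03],0],[0.75,[0.03,0,-0.1],0],[0.9,[0.15,0,-0.4],0],[0.9,[0.3,0,-0.8],0],[0.9,[0.4,0,-1],0],[0.9,[0.4,0,-1],0]]'
python3 - <<'E'
from h import *
f=grab('wrist'); save(f,'w4')
f=grab('scene'); save(f,'s4')
E
python3 -m pendant '[[0.9,[0,0.3,0],0],[0.9,[0,0.5,0],0],[0.9,[0,0.5,0],0]]'
python3 - <<'E'
from h import *
f=grab('wrist'); save(f,'w5'); a=load('w4')
for g in(a,f):
    hsv=cv2.cvtColor(g["img"],cv2.COLOR_RGB2HSV)
    for b in blobs((hsv[...,1]<90)&(hsv[...,2]>95),250): print(np.round(cv2.minAreaRect(b)[0]),np.round(cv2.minAreaRect(b)[1]),cv2.contourArea(b))
    print()
cv2.imwrite('pics/w45.png',np.hstack([cv2.resize(a["img"][150:400,220:420,::-1],None,fx=2,fy=2,interpolation=3),cv2.resize(f["img"][150:400,140:340,::-1],None,fx=2,fy=2,interpolation=3)]))
E
```

```text
time: 18.25
tool_pos: [0.5578, 0.252, 0.0634]
tool_rot: [0.009, 0.062, 0.998, 0.001]
contact_force: [10.4, -3.7, 11.1]
gripper_width: 0.442
grasp_force: 62.2
time: 19.05
tool_pos: [0.5033, 0.2595, 0.1829]
tool_rot: [0.004, 0.062, 0.998, 0.002]
contact_force: [0.7, -0.2, -0.4]
gripper_width: 0.906
grasp_force: 0.0
time: 19.45
tool_pos: [0.5086, 0.319, 0.1744]
tool_rot: [-0.002, 0.062, 0.998, -0.001]
contact_force: [0.2, -0.8, 0.2]
gripper_width: 0.901
grasp_force: 0.0
[320. 390.] [61. 10.] 364.0
[324. 284.] [41. 42.] 1351.0
[ 58. 320.] [143.  60.] 6168.0
[322. 292.] [144.  73.] 2746.0
[  9. 155.] [64. 10.] 471.0
[609. 104.] [117.  60.] 5711.5

[242. 293.] [43. 42.] 1369.5
[ 10. 325.] [140.  20.] 2189.0
[257. 300.] [ 51. 150.] 1440.0
[215. 261.] [ 8. 71.] 440.5
[550. 106.] [125. 117.] 11392.5
```

View pics/w45.png

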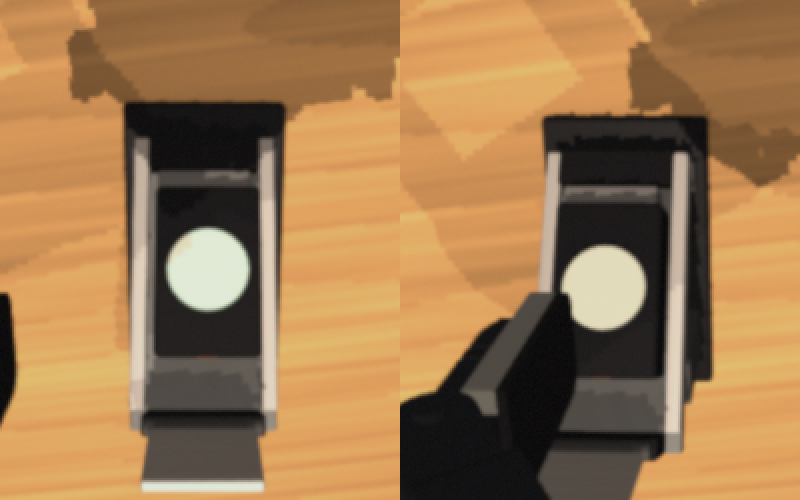

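The round pack lies flat and square against the contact block. The disc is at (324,284) in w4 and (242,293) in w5, and the cap is still open. I'll check its position by triangulation.

```bash
python3 - <<'E'
from h import *
a,b=load('w4'),load('w5'); ce=[]
for g,p in((a,(324,284)),(b,(242,293))):
    hsv=cv2.cvtColor(g["img"],cv2.COLOR_RGB2HSV)
    c=[c for c in blobs((hsv[...,1]<90)&(hsv[...,2]>95),250) if cv2.contourArea(c)<1500 and cv2.pointPolygonTest(c,p,False)>0][0]
    ce.append(cv2.fitEllipse(c)[0])
# cap free edge top corners from the left view
p=np.array([(142,483),(264,483)])/2-.25+[220,150]
T=tri(a,[ce[0]],b,[ce[1]]); print(ce,T)
o=np.array([.5573,.2507,.045]); X=R.from_euler('ZY',[np.radians(-7.3),-np.pi/6]).as_matrix()
print("tag in charger bed mm",((T[:,:3]-o)@X*1000).round(1))
for z in(.125,.13,.135): print(((onplane(a,p,z)-o)@X*1000).round(1).tolist())
s=manip.state(); print(s['tool_pos'],rot(s['tool_rot']).as_matrix()[:2,0])
E
```

```text
[(323.5518493652344, 284.2889404296875), (241.74908447265625, 293.225341796875)] [[5.45446659e-01 2.53790659e-01 6.69579634e-02 5.80950390e-05]]
tag in charger bed mm [[ 0.5  1.6 25.1]]
[[71.6, -19.2, 51.0], [71.5, 19.6, 51.1]]
[[70.5, -18.7, 57.4], [70.5, 19.2, 57.4]]
[[69.5, -18.2, 63.8], [69.5, 18.7, 63.8]]
[0.5085891  0.31782574 0.17441861] [-0.99234636  0.12343329]
```

Pack is at x = 0.5, y = 1.6 mm in the charger frame with the contact home. Next I close the fingers, go behind the cap and swing it over.

```bash
python3 -m pendant '[[0,[-0.3,-0.16,-0.05],0],[0,[-0.6,-0.33,-0.05],0],[0,[-0.955,-0.503,-0.05],0],[0,[-0.955,-0.503,-0.05],0],[0,[-0.955,-0.503,-0.05],0],[0,[-0.955,-0.503,-0.05],0]]'
python3 -m pendant '[[0,[0,0,0.3],0],[0,[0,0,0.5],0],[0,[0,0,0.5],0],[0,[0,0,0.5],0]]'
```

```text
time: 20.1
tool_pos: [0.6146, 0.2432, 0.1819]
tool_rot: [-0.001, 0.063, 0.998, -0.0]
contact_force: [-0.1, -0.3, 0.7]
gripper_width: -0.002
grasp_force: 0.0
time: 20.5
tool_pos: [0.6147, 0.244, 0.1229]
tool_rot: [-0.001, 0.062, 0.998, -0.0]
contact_force: [0.4, -0.0, -0.0]
gripper_width: 0.0
grasp_force: 0.0
```

```bash
python3 -m pendant '[[0,[0.05,0,0.04],0],[0,[0.1,0,0.04],0],[0,[0.15,0,0.04],0],[0,[0.2,0,0.04],0],[0,[0.2,0,0.04],0]]'
python3 -m pendant '[[0,[0.04,0,0],0],[0,[0.08,0,0],0],[0,[0.12,0,0],0],[0,[0.16,0,0],0],[0,[0.2,0,0],0],[0,[0.2,0,0],0]]'
python3 -m pendant '[[0,[0.03,0,0.03],0],[0,[0.06,0,0.06],0],[0,[0.08,0,0.1],0],[0,[0.1,0,0.14],0],[0,[0.1,0,0.14],0]]'
```

```text
time: 21.0
tool_pos: [0.5914, 0.2466, 0.1189]
tool_rot: [0.0, 0.062, 0.998, 0.0]
contact_force: [-0.4, 0.1, -0.3]
gripper_width: 0.003
grasp_force: 0.0
time: 21.6
tool_pos: [0.5671, 0.2496, 0.1181]
tool_rot: [-0.001, 0.062, 0.998, -0.0]
contact_force: [-0.7, 0.2, 1.0]
gripper_width: -0.004
grasp_force: 0.5
time: 22.1
tool_pos: [0.5551, 0.2507, 0.1]
tool_rot: [-0.001, 0.063, 0.998, -0.0]
contact_force: [0.1, 0.2, 0.8]
gripper_width: 0.002
grasp_force: 0.0
```

```bash
python3 -m pendant '[[0,[0,0,0.04],0],[0,[0,0,0.08],0],[0,[0,0,0.1],0],[0,[0,0,0.1],0]]'
python3 -m pendant '[[0,[0,0,0.02],0],[0,[0,0,0.03],0],[0,[0,0,0.03],0]]'
```

```text
time: 22.5
tool_pos: [0.556, 0.2508, 0.0889]
tool_rot: [-0.0, 0.063, 0.998, -0.0]
contact_force: [0.0, -0.3, 0.4]
gripper_width: 0.004
grasp_force: 0.0
time: 22.8
tool_pos: [0.5562, 0.2509, 0.0858]
tool_rot: [-0.0, 0.063, 0.998, -0.0]
contact_force: [0.3, -0.0, 0.3]
gripper_width: 0.0
grasp_force: 0.1
```

```bash
python3 -m pendant '[[0,[0,0,0.02],0],[0,[0,0,0.03],0],[0,[0,0,0.03],0]]'
python3 -m pendant '[[0,[0,0,0.01],0],[0,[0,0,0.02],0],[0,[0,0,0.02],0]]'
python3 -c "
from h import *
save(grab('scene'),'s6');save(grab('top'),'t6');save(grab('wrist'),'w6')"
```

```text
time: 23.1
tool_pos: [0.5567, 0.251, 0.0836]
tool_rot: [0.0, 0.063, 0.998, 0.0]
contact_force: [-2.7, -0.1, 6.9]
gripper_width: -0.001
grasp_force: 3.3
time: 23.4
tool_pos: [0.5569, 0.2511, 0.0832]
tool_rot: [0.0, 0.063, 0.998, -0.0]
contact_force: [-6.9, -2.5, 15.7]
gripper_width: 0.0
grasp_force: 8.2
```

```bash
python3 -m pendant '[[0,[0,0,-0.2],0],[0,[0,0,-0.6],0],[0.5,[0.1,0,-1],0],[1,[0.15,0,-1],0],[1,[0.15,0,-1],0]]'
python3 -c "
from h import *
save(grab('wrist'),'w7')"
python3 -m pendant '[[1,[0,-0.45,0],0],[1,[0,-0.87,0],0],[1,[0,-0.87,0],0]]'
python3 -c "
from h import *
save(grab('wrist'),'w8')"
python3 -m pendant '[[1,[0.15,-0.4,0],0],[1,[0.15,-0.87,0],0],[1,[0.15,-0.87,0],0]]' >/dev/null
python3 -m pendant '[[1,[0.15,-0.4,0],0],[1,[0.15,-0.87,0],0],[1,[0.15,-0.87,0],0]]' >/dev/null
python3 -m pendant '[[1,[0.15,-0.4,0.4],-0.18],[1,[0.15,-0.87,0.4],-0.18],[1,[0.15,-0.87,0.4],-0.18],[1,[0.15,-0.87,0.4],-0.18],[1,[0.15,-0.87,0.4],-0.18]]'
python3 - <<'E'
from h import *
f=grab('wrist'); save(f,'w9'); s=manip.state(); print(s['tool_pos'],rot(s['tool_rot']).as_matrix()[:2,:2])
hsv=cv2.cvtColor(f["img"],cv2.COLOR_RGB2HSV)
for b in blobs((hsv[...,1]<90)&(hsv[...,2]>100),250):
    q=onplane(f,cv2.boxPoints(cv2.minAreaRect(b)),.026)[:,:2]; e=max([q[1]-q[0],q[2]-q[1]],key=np.linalg.norm)
    print(np.round(cv2.minAreaRect(b)[0]),q.mean(0).round(4),np.degrees(np.arctan2(e[1],e[0])).round(1),np.linalg.norm(q[1]-q[0]).round(3),np.linalg.norm(q[2]-q[1]).round(3))
a,b=load('w7')['img'],load('w8')['img']
cv2.imwrite('pics/w78.png',cv2.resize(np.hstack([a,b])[:,:,::-1],None,fx=.6,fy=.9))
E
```

```text
time: 24.05
tool_pos: [0.5386, 0.2536, 0.2016]
tool_rot: [0.001, 0.062, 0.998, 0.001]
contact_force: [-0.7, -0.2, -0.3]
gripper_width: 0.503
grasp_force: 0.0
time: 24.4
tool_pos: [0.5236, 0.1455, 0.1966]
tool_rot: [-0.003, 0.065, 0.998, -0.001]
contact_force: [0.7, 0.1, 0.1]
gripper_width: 0.997
grasp_force: 0.0
time: 25.55
tool_pos: [0.4326, -0.1538, 0.1505]
tool_rot: [-0.001, -0.218, 0.976, 0.001]
contact_force: [0.2, 0.3, 0.2]
gripper_width: 1.002
grasp_force: 0.0
[ 0.43280171 -0.15352492  0.15091025] [[-0.90564566 -0.42403316]
 [-0.42403495  0.9056444 ]]
[445. 399.] [0.5273 0.005 ] -162.6 0.043 0.013
[521. 299.] [0.4206 0.0112] -172.6 0.051 0.009
[320. 228.] [ 0.4347 -0.1564] 25.2 0.008 0.051
[483. 162.] [ 0.3425 -0.0728] 150.2 0.05 0.008
[333.  54.] [ 0.3245 -0.1988] 79.2 0.008 0.05
```

```bash
python3 -m pendant '[[1,[0,-0.03,0.4],0],[1,[0,-0.03,0.75],0],[1,[0,-0.03,0.75],0],[1,[0,-0.03,0.75],0]]'
python3 -m pendant '[[1,[0,0,0.2],0],[1,[0,0,0.38],0],[1,[0,0,0.4],0],[0,[0,0,0.4],0],[0,[0,0,0.4],0],[0,[0,0,0.4],0],[0,[0,0,0.4],0],[0,[0,0,0.4],0]]'
python3 -m pendant '[[0,[0,0,-0.4],0],[0,[0,0,-0.8],0],[0,[-0.2,0.1,-1],0],[0,[-0.5,0.3,-1],0],[0,[-0.77,0.48,-1],0],[0,[-0.77,0.48,-1],0]]' 
python3 -m pendant '[[0,[-0.3,0.2,0],0.125],[0,[-0.6,0.4,0],0.125],[0,[-0.77,0.48,0],0.125],[0,[-0.77,0.48,0],0.125],[0,[-0.77,0.48,0],0.125]]'
```

```text
time: 26.0
tool_pos: [0.4341, -0.1566, 0.0617]
tool_rot: [-0.001, -0.218, 0.976, 0.001]
contact_force: [0.2, -0.3, 1.1]
gripper_width: 0.998
grasp_force: 0.0
time: 26.8
tool_pos: [0.4357, -0.1585, 0.016]
tool_rot: [0.001, -0.218, 0.976, -0.001]
contact_force: [0.1, 1.2, 7.4]
gripper_width: 0.446
grasp_force: 60.9
time: 27.4
tool_pos: [0.4947, -0.0632, 0.1347]
tool_rot: [0.001, -0.22, 0.975, 0.0]
contact_force: [-0.2, -0.8, -1.5]
gripper_width: 0.444
grasp_force: 61.2
time: 27.9
tool_pos: [0.5518, 0.0249, 0.1336]
tool_rot: [-0.001, -0.025, 1.0, -0.0]
contact_force: [1.6, -0.4, -0.8]
gripper_width: 0.439
grasp_force: 61.3
```

```bash
python3 -m pendant '[[0,[0,0.006,0.3],0],[0,[0,0.006,0.42],0],[0,[0,0.006,0.47],0],[0,[0,0.006,0.47],0]]'
python3 -m pendant '[[0,[0,0,0.03],0],[0,[0,0,0.06],0],[0,[0,0,0.08],0],[0,[0,0,0.1],0],[0,[0,0,0.1],0]]'
python3 -m pendant '[[0,[0,0,0.02],0],[0,[0,0,0.04],0],[0,[0,0,0.06],0],[0,[0,0,0.08],0],[0,[0,0,0.08],0]]'
```

```text
time: 28.3
tool_pos: [0.551, 0.0253, 0.0764]
tool_rot: [-0.001, -0.023, 1.0, 0.0]
contact_force: [-0.2, -0.6, -1.5]
gripper_width: 0.448
grasp_force: 61.2
time: 28.8
tool_pos: [0.5526, 0.0254, 0.0713]
tool_rot: [-0.001, -0.024, 1.0, -0.001]
contact_force: [-18.7, -0.9, 25.7]
gripper_width: 0.451
grasp_force: 68.0
time: 29.3
tool_pos: [0.5521, 0.0255, 0.0616]
tool_rot: [-0.002, -0.024, 1.0, -0.001]
contact_force: [-21.5, -1.5, 28.7]
gripper_width: 0.446
grasp_force: 81.0
```

```bash
python3 -m pendant '[[0,[0,0,0.02],0],[0,[0,0,0.04],0],[0,[0,0,0.06],0],[0,[0,0,0.06],0]]'
python3 -m pendant '[[0.7,[0,0,0],0],[0.7,[0,0,-0.05],0],[0.8,[0,0,-0.1],0],[0.9,[0,0,-0.4],0],[1,[0.1,0,-0.8],0],[1,[0.1,0,-1],0],[1,[0.1,0,-1],0],[1,[0.1,0,-1],0]]'
python3 -c "
from h import *
save(grab('wrist'),'x1')"
python3 -m pendant '[[1,[0,0.4,-0.1],0],[1,[0,0.8,-0.2],0],[1,[0,0.8,-0.2],0],[1,[0,0.8,-0.2],0]]'
python3 - <<'E'
from h import *
save(grab('wrist'),'x2')
save(grab('top'),'tF')
a,b=load('x1'),load('x2')
for g in(a,b):
    hsv=cv2.cvtColor(g["img"],cv2.COLOR_RGB2HSV)
    for c in blobs((hsv[...,1]<90)&(hsv[...,2]>100),200): r=cv2.minAreaRect(c); print(np.round(r[0],1),np.round(r[1],1),round(r[2],1),cv2.contourArea(c))
    print()
cv2.imwrite('pics/xf.png',np.hstack([a['img'][130:380,200:400],b['img'][130:380,150:350],b['img'][130:380,400:600]])[:,:,::-1])
im=cv2.imread('pics/xf.png'); cv2.imwrite('pics/xf.png',cv2.resize(im,None,fx=1.33,fy=2))
E
```

```text
time: 29.7
tool_pos: [0.5521, 0.0255, 0.0547]
tool_rot: [-0.002, -0.024, 1.0, -0.001]
contact_force: [-23.0, -0.6, 30.3]
gripper_width: 0.443
grasp_force: 91.1
time: 30.5
tool_pos: [0.5406, 0.0254, 0.1694]
tool_rot: [0.001, -0.024, 1.0, -0.0]
contact_force: [0.5, -0.1, -0.9]
gripper_width: 1.001
grasp_force: 0.0
time: 30.95
tool_pos: [0.5347, 0.122, 0.1908]
tool_rot: [-0.002, -0.025, 1.0, -0.0]
contact_force: [-0.5, 0.1, 0.3]
gripper_width: 1.001
grasp_force: 0.0
[630.5 303.5] [17. 55.] 0.0 877.5
[631.  255.5] [41. 16.] 90.0 500.5
[587.9 260.6] [ 13.7 149.1] 1.6 1104.5
[324.  255.5] [155.  80.] 90.0 11648.0
[313.3  51.8] [75.5 11. ] 84.5 717.5

[498.4 297.8] [55.9 50.8] 9.5 2432.0
[500. 250.] [40. 38.] 90.0 1208.0
[456.  242.1] [ 11.1 116.5] 4.2 1087.5
[200.7 248.4] [ 75.7 146.7] 2.9 9171.0
[187.4  61.6] [70.3 11. ] 81.5 680.5
```

View pics/xf.png

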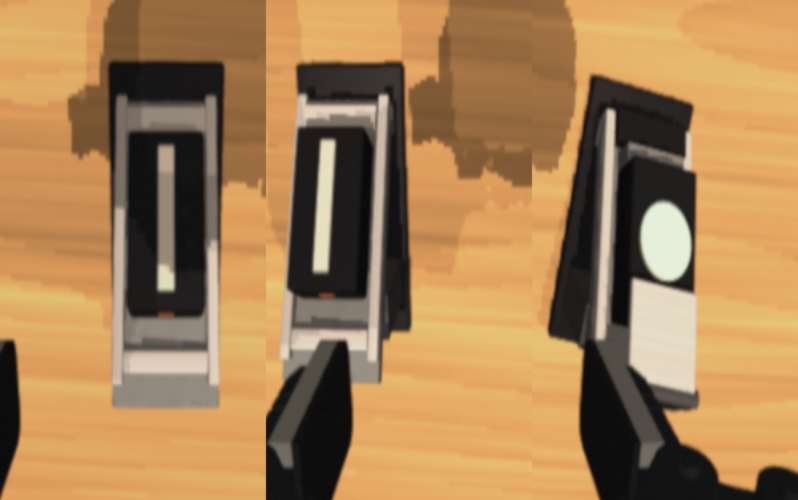

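The last view shows the bar pack lying square in the return cradle, with bar ends at (166,145) and (166,291). The cap is shut over the upper end of the round pack at about (662,335). I'll check the numbers, including whether the bystanders moved.

```bash
python3 - <<'E'
from h import *
a,b=load('x1'),load('x2')
q=lambda p,off,x0: (np.array(p,float)-[off,0])/[1.33,2]-[.12,.25]+[x0,130]
T=tri(a,q([(166,145),(166,291)],0,200),b,q([(328,139),(320,272)],266,150))[:,:3]
o=np.array([.560,.0259,.045]); X=R.from_euler('ZY',[np.radians(2.6),-np.pi/6]).as_matrix()
print("bar ends",((T-o)@X*1000).round(1).tolist(),"mean",((T.mean(0)-o)@X*1000).round(1))
# round: tag ray and cap corners vs shut plane (top z=30mm) in x2 
oc=np.array([.5573,.2507,.045]); Xc=R.from_euler('ZY',[np.radians(-7.3),-np.pi/6]).as_matrix()
def bedplane(f,px,z):
    d=rays(f,px)@Xc; e=(f['o']-oc)@Xc; return (e+d*((z-e[2])/d[:,2])[:,None])*1000
print("tag",bedplane(b,[(500,250)],.026).round(1)); print("cap corners",bedplane(b,q([(630,279),(695,293),(630,378),(694,393)],532,400),.030).round(1).tolist())
d=cv2.absdiff(load('top0')['img'],load('tF')['img']).max(2)
for n,(x,y) in dict(blank=(407,213),remote=(477,201),glasses=(382,130),tumbler=(180,284)).items(): print(n,d[y-22:y+22,x-22:x+22].mean().round(1),(d[y-22:y+22,x-22:x+22]>60).sum())
E
```

```text
bar ends [[-29.6, 0.0, 27.0], [21.1, 0.1, 27.4]] mean [-4.3  0.1 27.2]
tag [[ 0.6  1.2 26. ]]
cap corners [[19.5, -20.6, 30.0], [18.5, 17.4, 30.0], [54.5, -18.2, 30.0], [54.6, 18.3, 30.0]]
blank 5.7 0
remote 5.1 0
glasses 5.1 0
tumbler 6.1 0
```

All checks pass: the bar pack is flat at (-4, 0) mm, the round pack at (0.6, 1.2) mm, and the cap corners lie in the shut plane. The bystanders show no change. I'm handing in.

```bash
python3 -c "
from plant import manip
print(manip.job_done())"
```

```text
the job is handed in; nothing more can be done
None
```

Job handed in, with no verdict returned: the round pack measured home in the charger with the cap shut over it, the bar pack flat in the return cradle, and the four bystanders unmoved in the top view.

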